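# Size a pen blank in the taper gauge and tray it

### The arm

A 6-joint arm with a two-finger parallel gripper is mounted at the origin on the work surface. World frame = base frame: x ahead of the robot, y to its left, z up, the work surface at z = 0. Lengths are in mm, angles in rad, forces in N, time in s.
With the tool pointing down it reaches from about 350 to 875 mm from the base axis. Payload 4.2 kg.
Tool frame: the origin (TCP) lies at the very end of the fingers, on their centre line; the grasp point (between the pads) lies arm.hold_point_z behind it (arm.hold_point_z is the distance from the TCP to the grasp point, in mm); y points along the fingers, x is the direction in which the jaws open and shut, and the axes are right-handed (so a half turn about y gives the same grasp; the last joint's range is limited). The gripper opens to 85 mm and grips with 20 to 120 N. Pads are 22 mm wide; open, the fingers measure 114 mm over their backs; the gripper's body (76 mm by 85 mm) begins 54 mm behind the grasp point. The pads swing forward as they close: fully open they stand 13 mm farther back than shut.
Start: joints at [1.458, 0.385, 0.008, 0, -1.194, -0.259], TCP at [227.025, 582.288, 231.312] pointing down, gripper open.
Joint ranges: [-3.14, 3.14], [-1.21, 2.06], [-1.07, 1.41], [-3.16, 2.05], [-2.99, -0.16], [-3.1, 3.1]. Speed limits (rad/s): [2.79, 2.79, 3.14, 3.14, 3.14, 3.14].

### API

Orientations are given as a unit quaternion [x, y, z, w].
In Python, from bench import arm gives the robot as it stands.
- The arm moves only by the shell command python3 -m creep 'ROWS'. ROWS is JSON, a list of rows, each a list of 3 entries, a list of its own where there are three numbers: the shift along the world's x, y, z in mm, then the turn, a rotation vector about the world's x, y, z in rad, then the gripper command: -1 is shut, 1 is fully open, values between are in proportion. In form: [[[dx, dy, dz], [wx, wy, wz], jaw], ...]. A call has 1 to 12 rows; each row is the pose to reach, as a shift and turn from the pose commanded when the call began; what a row does not reach only later rows make up. A row lasts 1/12 s, in which the tool goes at most 41.7 mm and 7.16 degrees, less where a joint would pass 70% of its speed; a pose out of reach is approached as far as the arm can. A call with a gripper value outside its range is refused whole. The fingers move at their own pace and stop on an object; the grip force is fixed at half the most. Time passes only in rows, so rows that repeat a pose let the fingers close. It gives the time, the measured TCP pose, the force and the opening at its end, in the units of the state.
- arm.read_state(): the state, without advancing time (a new reading comes with each control period).
- arm.get_image(name): name is "scene" or "top"; returns (picture, depth): 400x640x3 uint8, red, green, blue; 400x640 float32, mm along the optical axis (not along the pixel's ray), 0 where there is no reading.
- arm.camera_params(name): a dict with "camera_matrix" (3x3 intrinsics, pixels), "k1" (the pictures are not rectified: a ray, as slopes to the right and down, at radius r is drawn at 1 + k1 r^2 times it, then the intrinsics apply), "extrinsics" (4x4, takes a point from world to camera coordinates). Camera axes: x right, y down, z forward; pixel columns grow to the right and rows downward; lengths in mm; the calibration is good to about 2 mm. A picture is of the moment at which its call begins. camera_params takes no time and is no camera call.
- arm.job_done(): hands the job in, once; it reports no verdict.
The state is a dict: "clock": time; "joints": joint angles; "joint_vel": joint speeds; "joint_efforts": joint torques, N m; "position": TCP position; "ee_rot": TCP orientation; "contact_force": force on the tool from outside, world axes, zero at the start; "wrist_torque": the same for the moment, N m; "gripper_width": finger opening in mm.
Only numpy, scipy, OpenCV 4.12 (cv2) and the standard library are available. Lean on these libraries where they do the work, as an engineer would, in place of code of your own. Each camera call takes 0.05 s, during which the arm holds its last target.

### The job

Take the first pen blank of the row, the one nearest the taper gauge, lay it flat in the mouth of the gauge and slide it gently along the narrowing slot until it wedges between the two bars. See in which marked stretch of the bars its front end has stopped, then take it out and lay it flat in the tray that carries the same number of dots. Leave the other two blanks where they lie.

Things in the scene. Friction and masses are not known exactly. Their poses are not given: they have to be found in the camera images.
- gauge: Taper gauge, fixed: plywood board 230 (x) x 112 (y) x 12 mm thick. Origin at the centre of its underside, x along the slot towards the narrow end (roughly away from the robot), y left, z up. The two low bars stand on the far half, x = 0 to 115 mm; the near half, up to x = -13 mm, is bare: lay the blank there, front end before the mouth, and slide it in
- mouth (a point): middle of the slot's mouth, on the board's upper face, at gauge x = 0, 12 mm above the bench; axes as the gauge's. The slot is straight and centred on the x axis: 26 mm wide here, 1 mm narrower for every 10 mm further in, 14.5 mm at the end, 115 mm in. Before the mouth the bars' ends are rounded (12.5 mm radius) as a lead-in
- bar_left: left (+y) bar of the gauge: aluminium flat bar, 8 mm high, 25 mm wide, its top 20 mm above the bench; frame as point mouth. Lines scribed across both bars at 25, 55 and 85 mm from the mouth mark three stretches: 25 to 55 mm bears three dark dots, 55 to 85 mm two, 85 to 115 mm one
- bar_right: right (-y) bar of the gauge, mirror image of bar_left, with the same marks and the same frame. A blank held skew to the slot by 2 degrees or more jams early on the bars and misreads; let go of and pushed on from behind, it straightens itself
- blank_a: Pen blank: straight square-cornered stick of burl wood and cured resin, 130 mm long (x), 18 mm thick (z), 22 to 50 g; its width (y), 16, 19 or 22 mm, is what the gauge tells. Origin at its centre, z up. It stands 10 mm higher than the bars, so it can be held above them. Its front end is the one towards the gauge's narrow end
- blank_b: another pen blank, as blank_a, of another of the three widths. Slid in straight, a blank stops where the gap equals its width, in the middle of a stretch, and stays wedged by friction; a push of 5 to 10 N is ample, a harder one drives it a few mm further. Draw it back some 10 mm before lifting it out
- blank_c: another pen blank, as blank_a, of the remaining width; which of the three lies first in the row differs from time to time
- row_1 (a point): first place of the row of blanks, the one at the edge of the white board next to the gauge (to the robot's right of the gauge); at the height of a lying blank's centre, 15 mm above the bench. x along the row's blanks. The blank lies within 15 mm of this point
- row_2 (a point): second place of the row, 55 mm from the first; its blank stays
- row_3 (a point): third place of the row, 55 mm beyond; its blank stays
- offcut_board: white board 180 (x) x 165 (y) x 6 mm, fixed, on which the three blanks lie side by side 55 mm apart; origin at the centre of its underside
- tray_one: shallow fixed wooden tray, one dark dot on its broad end. Inner floor 64 (x) by 150 mm (y), 4 mm above the origin; walls reach 12 mm above the origin, 6 mm thick, the broad end (-y) 18 mm. Origin under the middle of the inner floor, on the tray's underside; y along the tray. It stands on a 9 mm board. A blank lies in it lengthwise
- tray_two: the same tray with two dots on its broad end. The three trays stand side by side, 80 mm apart along x, in an order that differs from time to time
- tray_three: the same tray with three dots on its broad end
Not all that is in view belongs to the job. What is shaped like the blank_b but orange or yellow is not meant.

How it is judged:
By the outcome, as a careful person would: the job done as asked, in the order asked, and still so for the second after the job is handed in, with the robot touching nothing.
It also fails if it takes over 48 s, if anything falls off the work surface, if the arm or the gripper's body presses on something with over 40 N, if the wrist force passes 120 N, or if a joint passes its speed limit or range.

## Working session

There is one attempt and no reset: what is moved stays moved. The work goes in short steps, Python scripts to look and compute and a shell command to move; the robot and the scene stay as the last step left them, time stands still between calls to the robot, and variables do not carry over. Pictures are saved under pics/ and viewed, and the job is handed in when it is done.

```bash
mkdir -p pics; ls
cat > h.py <<'E'
import numpy as np,cv2
from bench import arm
def save(n,im): cv2.imwrite('pics/'+n,im[:,:,::-1])
def ray(name,u,v):
    p=arm.camera_params(name);K=np.array(p['camera_matrix']);E=np.array(p['extrinsics'])
    xd=np.array([(u-K[0,2])/K[0,0],(v-K[1,2])/K[1,1]]);x=xd.copy()
    for _ in range(20): x=xd/(1+p['k1']*(x@x))
    R=E[:3,:3];t=E[:3,3];return -R.T@t, R.T@np.array([x[0],x[1],1.])
def onz(name,u,v,z):
    o,d=ray(name,u,v);return o+d*(z-o[2])/d[2]
def dep(name,u,v,D):
    o,d=ray(name,u,v);return o+d*D[int(round(v)),int(round(u))]
def tri(n1,p1,n2,p2):
    o1,d1=ray(n1,*p1);o2,d2=ray(n2,*p2)
    s=np.linalg.lstsq(np.stack([d1,-d2],1),o2-o1,rcond=None)[0]
    a=o1+d1*s[0];b=o2+d2*s[1];return (a+b)/2,np.linalg.norm(a-b)
E
python3 - <<'E'
from h import *
for n in("scene","top"):
    im,D=arm.get_image(n);save(n+'0.png',im);np.savez('pics/'+n+'0.npz',im=im,D=D)
    p=arm.camera_params(n);print(n,p)
print(arm.read_state(),arm.hold_point_z)
E
```

```text
pics
scene {'camera_matrix': array([[414.9473215 ,   0.        , 320.09026463],
       [  0.        , 414.9473215 , 194.65562434],
       [  0.        ,   0.        ,   1.        ]]), 'k1': -0.08528171814816579, 'extrinsics': array([[-8.23550850e-01,  5.67227206e-01, -4.15866870e-03,
         3.86697859e+02],
       [ 4.71849780e-01,  6.80967478e-01, -5.60036677e-01,
        -7.64064549e+01],
       [-3.14836122e-01, -4.63180948e-01, -8.28457377e-01,
         1.47016541e+03],
       [ 0.00000000e+00,  0.00000000e+00,  0.00000000e+00,
         1.00000000e+00]])}
top {'camera_matrix': array([[387.27047662,   0.        , 323.782402  ],
       [  0.        , 387.27047662, 199.78174858],
       [  0.        ,   0.        ,   1.        ]]), 'k1': 0.0076626517803647055, 'extrinsics': array([[ 1.59936400e-02, -9.99717571e-01,  1.75778831e-02,
        -1.17700006e+02],
       [-9.91078350e-01, -1.81769838e-02, -1.32035225e-01,
         4.09209617e+02],
       [ 1.32317447e-01, -1.53093356e-02, -9.91089157e-01,
         1.01951700e+03],
       [ 0.00000000e+00,  0.00000000e+00,  0.00000000e+00,
         1.00000000e+00]])}
{'clock': 0.1, 'joints': array([ 1.45759842e+00,  3.85517518e-01,  6.76871227e-03, -4.39241942e-04,
       -1.19398270e+00, -2.58577900e-01]), 'joint_vel': array([-0.00037349, -0.00195842,  0.00264726,  0.00209192,  0.00040406,
       -0.00076508]), 'joint_efforts': array([-6.20391311e-04, -3.93320632e+01,  1.88927865e+01,  4.19791862e+00,
       -2.60829089e-03,  3.77656477e-06]), 'position': array([226.85138342, 581.82784767, 230.30991171]), 'ee_rot': array([ 0.39948576, -0.58340464,  0.58425118, -0.39837258]), 'contact_force': array([ 0.02264239,  0.00625056, -0.40464306]), 'wrist_torque': array([ 0.02243409,  0.02857965, -0.00171664]), 'gripper_width': 85.25136480456055} 18.700000000000003
```

View pics/scene0.png

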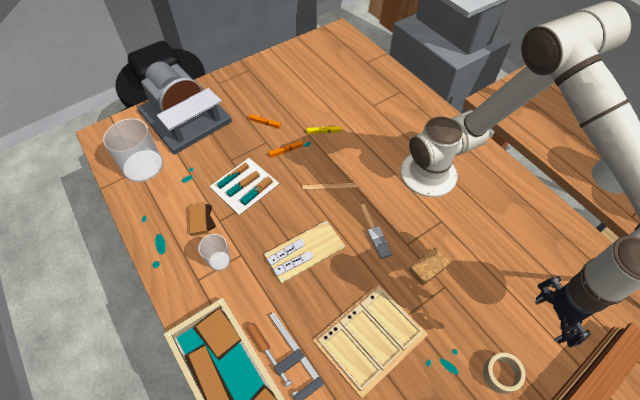

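View pics/top0.png

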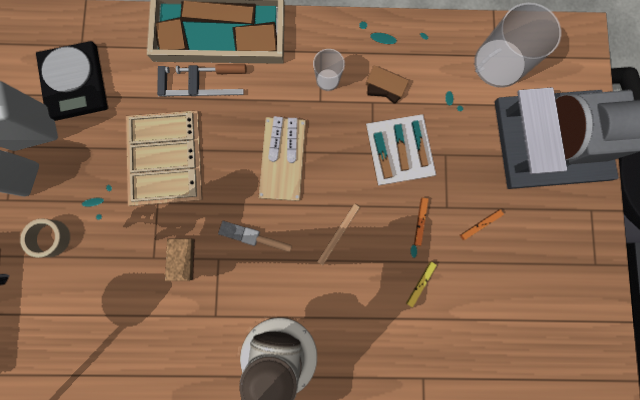

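Run:
```python
from h import *
a=np.load('pics/top0.npz');b=np.load('pics/scene0.npz')
s=lambda im,y0,y1,x0,x1,k:cv2.resize(im[y0:y1,x0:x1],None,fx=k,fy=k,interpolation=cv2.INTER_CUBIC)
save('t_row.png',s(a['im'],100,205,245,445,4))
save('t_tray.png',s(a['im'],100,215,115,210,5))
save('s_row.png',s(b['im'],150,285,200,350,5)) 
save('s_tray.png',s(b['im'],280,400,305,435,5))
```

```text
(no output)
```

View pics/t_row.png

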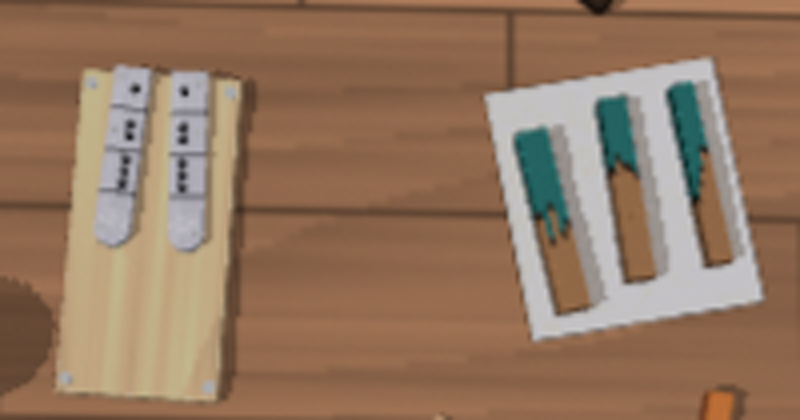

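View pics/t_tray.png

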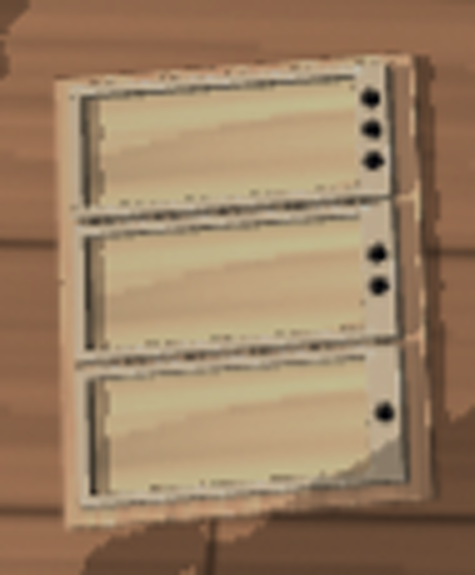

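View pics/s_row.png

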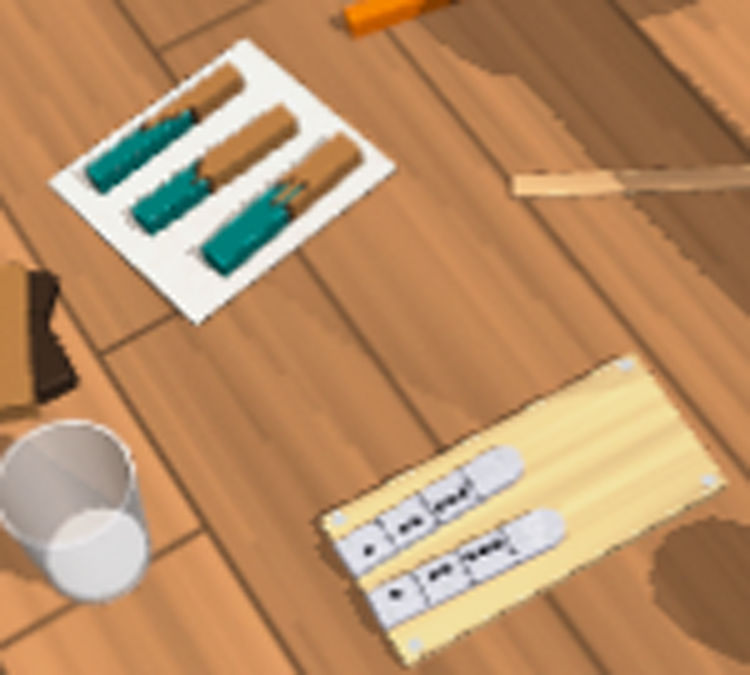

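View pics/s_tray.png

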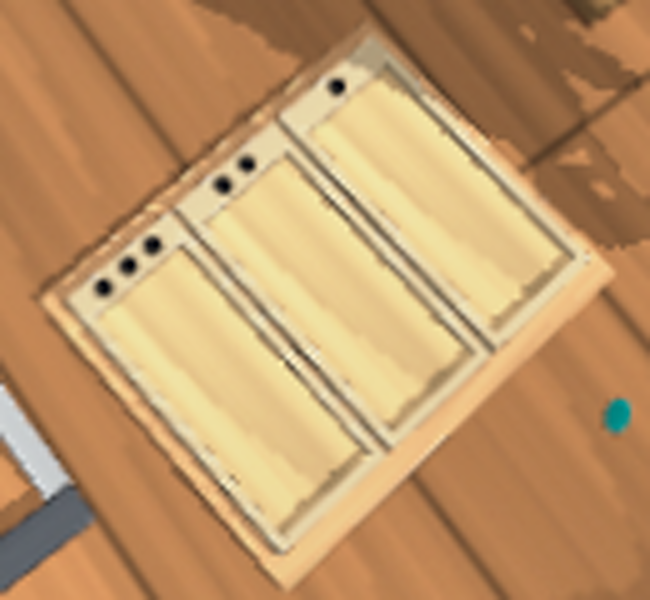

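```bash
cat >> h.py <<'E'
def cloud(name,D):
    p=arm.camera_params(name);K=np.array(p['camera_matrix']);E=np.array(p['extrinsics'])
    v,u=np.mgrid[0:400,0:640]
    pts=np.stack([u,v],-1).reshape(-1,1,2).astype(float)
    x=cv2.undistortPoints(pts,K,np.array([p['k1'],0,0,0.])).reshape(400,640,2)
    P=np.concatenate([x,np.ones((400,640,1))],-1)*D[...,None]
    return (P-E[:3,3])@E[:3,:3]
def proj(name,P):
    p=arm.camera_params(name);E=np.array(p['extrinsics']);q=E[:3,:3]@np.array(P)+E[:3,3];x=q[:2]/q[2];x=x*(1+p['k1']*(x@x));K=np.array(p['camera_matrix']);return K[:2,:2]@x+K[:2,2]
E
python3 - <<'E'
from h import *
A={n:np.load(f'pics/{n}0.npz') for n in('top','scene')}
print('cams',[ray(n,320,200)[0].round(0) for n in A])
for n in A:
    im,D=A[n]['im'],A[n]['D'];C=cloud(n,D)
    hsv=cv2.cvtColor(im,cv2.COLOR_RGB2HSV)
    g=onz(n,*( (383,155) if n=='top' else (256,190)),20)
    print(n,'ref',g.round(1))
    # blanks: points near, z>18
    teal=((hsv[...,0]>75)&(hsv[...,0]<100)&(hsv[...,1]>120))
    brown=((hsv[...,0]<18)&(hsv[...,1]>90))
    near=(np.hypot(C[...,0]-655,C[...,1]+305)<110)
    for nm,m in (('raw',(near&(C[...,2]>16))),('col',near&(teal|brown)&(C[...,2]>12))):
        k,l,st,c=cv2.connectedComponentsWithStats(m.astype(np.uint8),connectivity=4)
        for i in range(1,k):
            if st[i,4]<60: continue
            P=C[l==i];mu=np.median(P,0);r=cv2.minAreaRect(P[:,:2].astype(np.float32))
            w=np.linalg.eigh(np.cov(P[:,:2].T))[1][:,1]
            print(nm,c[i].round(0),st[i,4],'med',mu.round(1),'rect',np.round(r[0],1),np.round(r[1],1),r[2],'dir',np.degrees(np.arctan2(w[1],w[0])).round(1))
    # bars
    bar=(hsv[...,1]<40)&(hsv[...,2]>120)&(C[...,2]>12)&(np.hypot(C[...,0]-650,C[...,1])<110)
    k,l,st,c=cv2.connectedComponentsWithStats(bar.astype(np.uint8),connectivity=8)
    for i in range(1,k):
        if st[i,4]<30: continue
        P=C[l==i];r=cv2.minAreaRect(P[:,:2].astype(np.float32));w=np.linalg.eigh(np.cov(P[:,:2].T))[1][:,1]
        print('bar',c[i].round(0),st[i,4],np.median(P,0).round(1),np.round(r[0],1),np.round(r[1],1),r[2],'dir',np.degrees(np.arctan2(w[1],w[0])).round(1))
E
```

```text
cams [array([ 273.,  -95., 1067.]), array([ 817.,  514., 1177.])]
top ref [ 540.7 -273.2   20. ]
raw [389.  88.] 617 med [ 734.8 -293.2   23.9] rect [ 739.7 -284.5] [102.5  70.1] 72.87848663330078 dir 94.5
raw [417. 133.] 171 med [ 605.6 -367.6   24.8] rect [ 604.5 -369.3] [75.2 18.2] 11.616443634033203 dir -169.4
raw [399. 138.] 223 med [ 588.2 -317.7   24.8] rect [ 589. -319.] [83.9 20.1] 8.400575637817383 dir -171.5
raw [379. 141.] 158 med [ 578.7 -261.7   25.3] rect [ 577.  -262.7] [58.9 22.2] 14.305415153503418 dir -163.2
col [389.  88.] 636 med [ 734.1 -292.9   23.8] rect [ 739.7 -284.5] [102.5  70.1] 72.87848663330078 dir 94.6
col [417. 132.] 131 med [ 608.3 -367.3   24.8] rect [ 603.2 -369.1] [71.2 17.4] 11.61644458770752 dir -172.6
col [399. 133.] 108 med [ 604.1 -316.1   25.2] rect [ 602.7 -316.8] [49.3 19.3] 10.397635459899902 dir -168.3
col [379. 142.] 141 med [ 576.1 -263.5   25.4] rect [ 575.2 -262.7] [54.9 21.3] 12.412614822387695 dir -162.9
col [401. 147.] 77 med [ 562.3 -322.4   24.3] rect [ 564.3 -322.4] [33.4 19.6] 10.180252075195312 dir -169.8
bar [276. 134.] 301 
[... 568 characters left out ...]
5.6   23.7] rect [ 741.5 -288.4] [104.9  62.2] 73.39093017578125 dir 92.4
col [226. 180.] 102 med [ 613.2 -367.2   22.9] rect [ 607.8 -371.2] [74.9 19.3] 10.137874603271484 dir -171.8
col [238. 187.] 151 med [ 590.8 -317.9   24.2] rect [ 589.8 -321.1] [85.9 24. ] 6.42877721786499 dir -171.9
col [248. 196.] 123 med [ 580.6 -261.6   24.1] rect [ 577.2 -265.7] [63.3 25.7] 14.0053071975708 dir -161.8
col [203. 213.] 359 med [ 737.4 -295.4   23.6] rect [ 741.4 -287.9] [104.5  64.1] 71.89724731445312 dir 92.4
bar [283. 253.] 269 [595.5 -19.4  20.4] [593.7 -21.5] [ 30.4 105.1] 89.30618286132812 dir 179.7
bar [290. 265.] 273 [597.5  26.4  20.4] [595.7  24.3] [ 30.2 104.5] 82.69402313232422 dir 174.7
```

```bash
cat > m1.py <<'E'
from h import *
A={n:np.load(f'pics/{n}0.npz') for n in('top','scene')}
def ln(P):
    vx,vy,x,y=cv2.fitLine(P.astype(np.float32),cv2.DIST_HUBER,0,.01,.01).ravel();
    if vx<0: vx,vy=-vx,-vy
    return np.degrees(np.arctan2(vy,vx)),x,y
for n in A:
    im,D=A[n]['im'],A[n]['D'];C=cloud(n,D);hsv=cv2.cvtColor(im,cv2.COLOR_RGB2HSV)
    near=(np.hypot(C[...,0]-565,C[...,1]+315)<120)
    m=near&(C[...,2]>16)
    k,l,st,c=cv2.connectedComponentsWithStats(m.astype(np.uint8),connectivity=4)
    for i in range(1,k):
        if st[i,4]<60: continue
        P=C[l==i];r=cv2.minAreaRect(P[:,:2].astype(np.float32))
        print(n,c[i].round(0),st[i,4],'z',np.median(P[:,2]).round(1),np.percentile(P[:,2],[5,95]).round(1),'rect',np.round(r[0],1),np.round(r[1],1),round(r[2],1),'line',np.round(ln(P[:,:2]),1))
    b=near&(C[...,2]<12)&(hsv[...,1]<40)&(hsv[...,2]>150);print('whiteboard z',np.median(C[b][:,2]).round(1),'rect',cv2.minAreaRect(C[b][:,:2].astype(np.float32)))
    gb=(hsv[...,0]>15)&(hsv[...,0]<30)&(hsv[...,1]>50)&(hsv[...,2]>110)
    g=(np.abs(C[...,1])<85)&(np.abs(C[...,0]-545)<150)&(C[...,2]>7)
    P=C[g];r=cv2.minAreaRect(P[:,:2].astype(np.float32));print('gauge z',np.median(C[g&gb][:,2]).round(1),r,len(P))
    bar=(hsv[...,1]<40)&(hsv[...,2]>120)&(C[...,2]>15)&(np.hypot(C[...,0]-600,C[...,1])<90)
    k,l,st,c=cv2.connectedComponentsWithStats(bar.astype(np.uint8),connectivity=8)
    for i in range(1,k):
        if st[i,4]<80: continue
        Q=C[l==i];print('bar',np.round(ln(Q[:,:2]),1),np.median(Q[:,2]).round(1),Q[:,0].min().round(1),Q[:,0].max().round(1))
    t=(np.hypot(C[...,0]-560,C[...,1]-300)<180)&(C[...,2]>5)
    t=t&(C[...,2]<35)
    P=C[t];k,l,st,c=cv2.connectedComponentsWithStats(t.astype(np.uint8),connectivity=8)
    for i in range(1,k):
        if st[i,4]<500: continue
        Q=C[l==i];print('traybase',c[i].round(0),st[i,4],cv2.minAreaRect(Q[:,:2].astype(np.float32)),np.percentile(Q[:,2],[5,25,50,75,95]).round(1))
E
python3 m1.py
```

```text
top [419. 143.] 313 z 24.9 [19.1 28.3] rect [ 577.7 -374.7] [129.9  18.3] 11.5 line [  12.2  576.  -373.9]
top [401. 147.] 356 z 24.9 [19.6 28.2] rect [ 565.9 -322.4] [130.6  20.5] 9.0 line [   9.   563.8 -322.1]
top [383. 155.] 397 z 25.2 [20.8 28.2] rect [ 542.2 -271.1] [130.7  23.7] 13.7 line [  13.8  541.3 -270.5]
whiteboard z 7.2 rect ((563.88037109375, -325.7919006347656), (180.2435760498047, 168.8204345703125), 11.093696594238281)
gauge z 13.6 ((545.730224609375, 8.633735656738281), (115.81558990478516, 286.6609191894531), 87.044921875) 3292
bar [ -5.2 580.6  28.7] 21.7 518.3 646.0
bar [-4.000e-01  5.784e+02 -1.890e+01] 21.6 516.1 642.8
traybase [164. 157.] 6453 ((525.3419799804688, 336.345458984375), (263.50726318359375, 206.36985778808594), 4.7029500007629395) [ 9.7 13.3 15.5 19.  24.4]
scene [232. 174.] 191 z 24.2 [18.1 29. ] rect [ 579.7 -377.2] [132.4  23.9] 12.7 line [  10.8  582.6 -374.8]
scene [243. 183.] 228 z 24.5 [18.3 29. ] rect [ 567.9 -324.8] [132.9  26.2] 10.3 line [   9.4  569.8 -322.9]
scene [256. 190.] 264 z 24.4 [17.5 29.1] rect [ 544.1 -273.1] [131.1  26.2] 13.0 line [  13.6  545.2 -271.2]
whiteboard z 6.9 rect ((564.9215087890625, -326.2957763671875), (181.99029541015625, 168.34385681152344), 10.036503791809082)
gauge z 12.6 ((531.611328125, 0.6738662719726562), (238.9890899658203, 144.1889190673828), 2.3214261531829834) 2436
bar [ 5.000e-01  5.832e+02 -1.950e+01] 20.6 519.3 646.2
bar [ -5.  585.2  27.5] 20.5 521.5 648.9
traybase [369. 340.] 6466 ((529.3333740234375, 330.9522399902344), (259.062744140625, 206.47537231445312), 6.647934913635254) [ 8.2 11.5 13.9 17.5 23.2]
```

```bash
cat >> h.py <<'E'
from scipy.spatial.transform import Rotation as Ro
def st():
    s=arm.read_state();R=Ro.from_quat(s['ee_rot']).as_matrix()
    a=np.degrees(np.arctan2(R[1,0],R[0,0]))
    print('t',round(s['clock'],2),'pos',s['position'].round(1),'down',R[:,1].round(3),'jawdir',round(a,2),'F',s['contact_force'].round(1),'w',round(s['gripper_width'],1),'q',s['joints'].round(2))
E
python3 - <<'E'
from h import *
st()
A={n:np.load(f'pics/{n}0.npz') for n in('top','scene')}
for n in A:
    im,D=A[n]['im'],A[n]['D'];C=cloud(n,D)
    hsv=cv2.cvtColor(im,cv2.COLOR_RGB2HSV)
    # tray dots
    t=(hsv[...,2]<60)&(np.abs(C[...,1]-225)<80)&(np.abs(C[...,0]-540)<180)&(C[...,2]>18)
    k,l,s_,c=cv2.connectedComponentsWithStats(t.astype(np.uint8),connectivity=8)
    for i in range(1,k):
        if s_[i,4]>=3: print(n,'dot',c[i].round(1),s_[i,4],onz(n,*c[i],27)[:2].round(1),C[int(round(c[i][1])),int(round(c[i][0]))].round(1))
    # board: z between 5 and 11 + all tray, x-y extents
    t=(C[...,2]>5)&(C[...,2]<40)&(C[...,1]>190)&(C[...,1]<405)&(np.abs(C[...,0]-530)<145)
    k,l,s_,c=cv2.connectedComponentsWithStats(t.astype(np.uint8),connectivity=4)
    i=1+np.argmax(s_[1:,4]);P=C[l==i];print(n,'board',cv2.minAreaRect(P[:,:2].astype(np.float32)),s_[i])
    f=(l==i)&(C[...,2]>10)&(hsv[...,1]>70);
    save(n+'_trayz.png',cv2.resize(np.where(l==i,np.clip(C[...,2]*8,0,255),0).astype(np.uint8)[s_[i,1]:s_[i,1]+s_[i,3],s_[i,0]:s_[i,0]+s_[i,2]],None,fx=5,fy=5,interpolation=0)[...,None].repeat(3,2))
E
```

```text
t 0.1 pos [226.9 581.8 230.3] down [-0.001 -0.002 -1.   ] jawdir -111.31 F [ 0.   0.  -0.4] w 85.3 q [ 1.46  0.39  0.01 -0.   -1.19 -0.26]
top dot [197.   91.5] 4 [709.8 248.2] [710.9 250.2  20.8]
top dot [188.9 119.3] 7 [628.9 265.9] [631.  266.7  23.5]
top dot [189.  125.5] 6 [611.2 264.4] [611.8 266.5  20.7]
top dot [189.2 131.8] 6 [593.2 262.9] [593.8 264.5  23.5]
top dot [190.  150.5] 6 [540.6 257.4] [542.3 257.9  25.8]
top dot [190.4 156.8] 5 [523.  255.3] [523.7 258.1  21.7]
top dot [191.6 182.2] 5 [452.8 247.8] [453.7 247.3  25.1]
top board ((527.7275390625, 324.0527038574219), (260.4475402832031, 180.74049377441406), 4.389076232910156) [ 132  111   70   94 5671]
scene dot [372. 297.] 5 [459.4 249.2] [456.9 247.3  18.9]
scene dot [354.  312.5] 4 [529.5 256. ] [528.1 254.4  25. ]
scene dot [349.5 316.5] 4 [546.8 258. ] [543.3 256.3  20.7]
scene dot [335.  328.5] 6 [600.  262.4] [598.7 260.7  24.5]
scene dot [330.7 332.7] 3 [616.6 265. ] [615.2 264.8  20.3]
scene dot [325.2 337. ] 4 [635.6 266.2] [635.5 264.9  22.5]
scene board ((530.1902465820312, 321.40008544921875), (261.6066589355469, 181.95492553710938), 3.537616729736328) [ 313  284  111  102 5519]
```

Run:
```python
from h import *
# tray two outer corners, crop coords (x5, off 115,100) ; far(-y) right
for nm,u,v in [('two inner L',95,292),('two inner R(broad edge)',363,278),('two dotmid',377.5,270),('outerR',395,272),('outerL',80,290)]:
    print(nm,onz('top',115+u/5-.4,100+v/5-.4,21 if 'inner L' not in nm else 17).round(1))
for nm,u,v in [('two inner far',430,390),('broad inner edge mid',250,182),('dotmid',235,174),]:
    print(nm,onz('scene',305+u/5-.4,280+v/5-.4,21).round(1))
im=np.load('pics/top0.npz')['im'];c=cv2.resize(im[105:205,240:320],None,fx=6,fy=6,interpolation=cv2.INTER_CUBIC)
save('t_g.png',c)
s=np.load('pics/scene0.npz')['im'];save('s_g.png',cv2.resize(s[215:290,255:355],None,fx=8,fy=8,interpolation=cv2.INTER_CUBIC))
```

```text
two inner L [518.8 413.   17. ]
two inner R(broad edge) [528.7 266.3  21. ]
two dotmid [533.4 258.6  21. ]
outerR [532.5 249.   21. ]
outerL [518.8 419.3  21. ]
two inner far [522.3 411.1  21. ]
broad inner edge mid [532.7 263.8  21. ]
dotmid [536.9 255.2  21. ]
```

View pics/t_g.png

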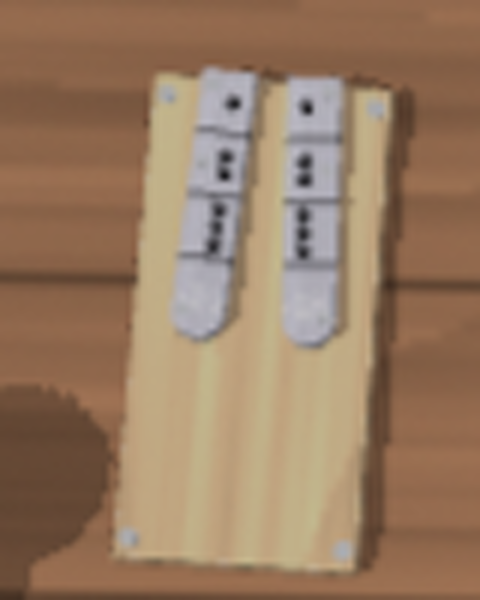

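View pics/s_g.png

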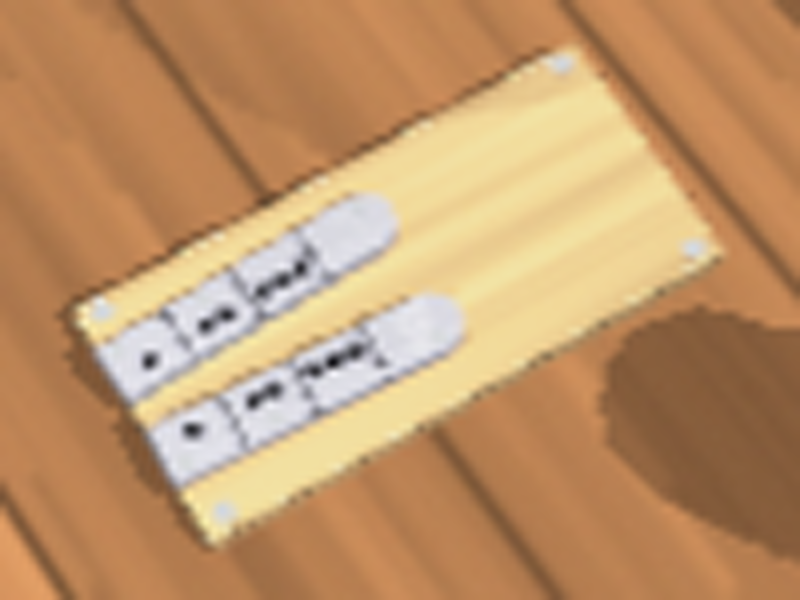

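Run:
```python
from h import *
f=lambda n,u,v,k,a,b,z:onz(n,(u+.5)/k-.5+a,(v+.5)/k-.5+b,z)
T=[(168,94),(375,108),(128,538),(343,550)];S=[(222,512),(101,310),(694,248),(563,63)]
px=lambda u,v,k,a,b:((u+.5)/k-.5+a,(v+.5)/k-.5+b)
for n,L,k,a,b in(('top',T,6,240,105),('scene',S,8,255,215)):
    P=np.array([f(n,u,v,k,a,b,12) for u,v in L]);d=(P[0]+P[1]-P[2]-P[3])
    print(n,P[:,:2].round(1).tolist(),'c',P.mean(0).round(1),'yaw',np.degrees(np.arctan2(d[1],d[0])).round(2))
for t,s in zip(T,S):
    p,e=tri('top',px(*t,6,240,105),'scene',px(*s,8,255,215));print('tri',p.round(1),e.round(1))
# blank ends: teal end & brown end midpoints on top face: crop t_row /4 (245,100), s_row /5 (200,150)
for t,s in [((533,131),(216,262)),((573,309),(346,147))]:
    p,e=tri('top',px(*t,4,245,100),'scene',px(*s,5,200,150));print('blank end',p.round(1),e.round(1))
```

```text
top [[636.3, 51.0], [631.7, -46.2], [425.5, 61.9], [421.8, -36.5]] c [528.8   7.5  12. ] yaw -2.81
scene [[639.6, 47.7], [634.3, -50.1], [429.3, 58.8], [423.5, -39.1]] c [531.7   4.3  12. ] yaw -3.01
tri [638.1  49.4  12.2] 4.6
tri [633.  -47.8  13.3] 4.5
tri [427.3  60.3  11.7] 4.9
tri [422.7 -37.5  13. ] 3.0
blank end [ 606.2 -259.3   15.4] 1.3
blank end [ 482.8 -289.8   13.7] 6.3
```

First blank candidates: burl/teal sticks at top px (383,155), (401,147), (419,143), plus orange/yellow pens at (422,222), (482,224), (422,285). The first, (383,155), is on the white board next to the gauge and is the one to take, as the enlarged crop shows. It lies at about (543,-272), top at z≈24.5, yaw 13.6°. The gauge mouth is at about (530,6), yaw -2.9°.

```bash
python3 -m creep '[[[253,-432,-31],[0,0,0.61],0],[[253,-432,-31],[0,0,0.61],0],[[253,-432,-31],[0,0,0.61],0],[[253,-432,-31],[0,0,0.61],0],[[253,-432,-31],[0,0,0.61],0],[[253,-432,-31],[0,0,0.61],0],[[253,-432,-31],[0,0,0.61],0],[[253,-432,-31],[0,0,0.61],0],[[253,-432,-31],[0,0,0.61],0],[[253,-432,-31],[0,0,0.61],0],[[253,-432,-31],[0,0,0.61],0],[[253,-432,-31],[0,0,0.61],0]]'; python3 -c "
from h import *
st()"
```

```text
clock: 1.1
position: [479.6, 149.6, 200.2]
ee_rot: [0.556, -0.437, 0.437, -0.556]
contact_force: [0.7, 1.3, -0.5]
gripper_width: 42.4
t 1.1 pos [479.6 149.6 200.2] down [-0.  0. -1.] jawdir -76.34 F [ 0.7  1.3 -0.5] w 42.4 q [ 0.63  0.2  -0.33 -0.   -1.03  1.18]
```

```bash
python3 -m creep '[[[39,-428,-100],[0,0,0],0],[[39,-428,-100],[0,0,0],0],[[39,-428,-100],[0,0,0],0],[[39,-428,-100],[0,0,0],0],[[39,-428,-100],[0,0,0],0],[[39,-428,-100],[0,0,0],0],[[39,-428,-100],[0,0,0],0],[[39,-428,-100],[0,0,0],0],[[39,-428,-100],[0,0,0],0],[[39,-428,-100],[0,0,0],0],[[39,-428,-100],[0,0,0],0],[[39,-428,-100],[0,0,0],0]]'
python3 - <<'E'
from h import *
st()
for n in("scene","top"):
    im,D=arm.get_image(n);np.savez('pics/'+n+'1.npz',im=im,D=D)
    c=im[80:230,300:500] if n=='top' else im[100:250,170:370]
    save(n+'1.png',cv2.resize(c,None,fx=4,fy=4,interpolation=cv2.INTER_CUBIC))
E
```

```text
clock: 2.1
position: [517.1, -280.3, 97.9]
ee_rot: [0.555, -0.44, 0.438, -0.554]
contact_force: [0.4, 0.2, -0.0]
gripper_width: 42.5
t 2.1 pos [ 517.1 -280.3   97.9] down [-0.003  0.    -1.   ] jawdir -76.67 F [ 0.4  0.2 -0. ] w 42.5 q [-0.22  0.45 -0.26  0.   -0.87  2.02]
```

View pics/top1.png

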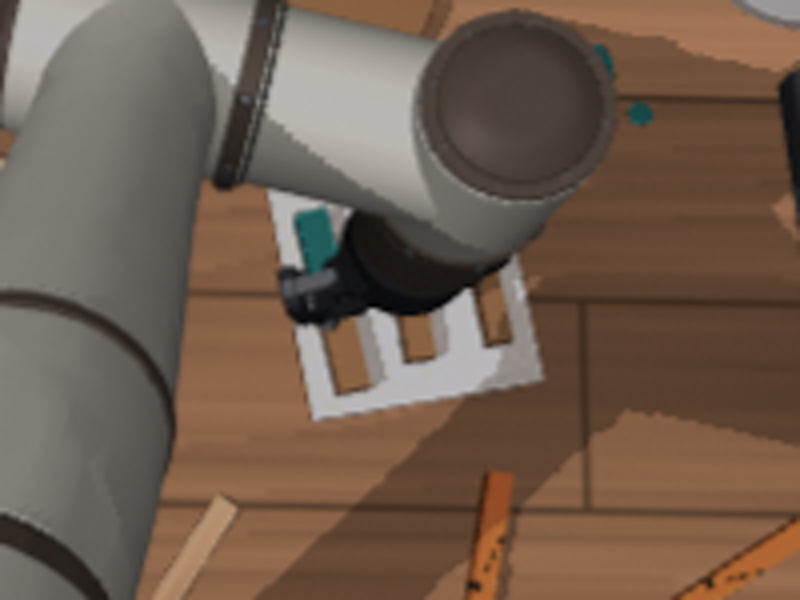

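View pics/scene1.png

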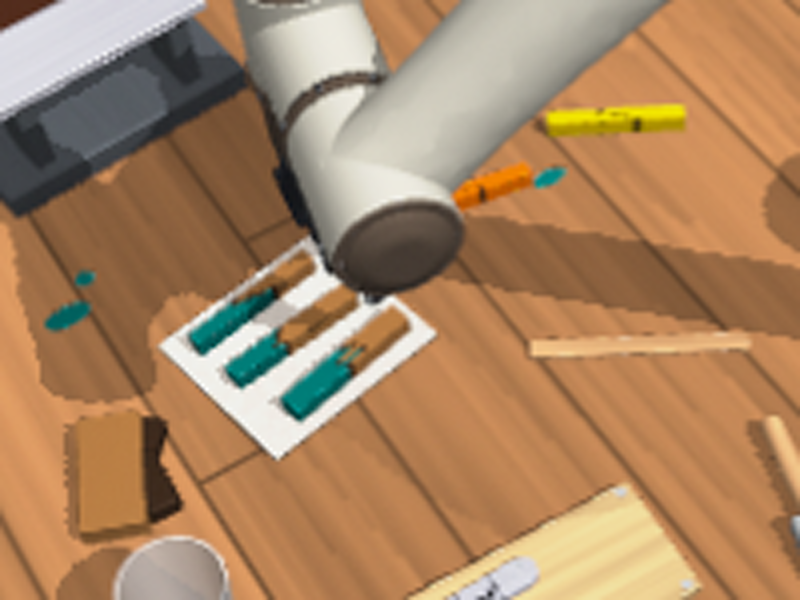

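```bash
python3 -m creep '[[[0,0,-35],[0,0,0],0],[[0,0,-60],[0,0,0],0],[[0,0,-75],[0,0,0],0],[[0,0,-84],[0,0,0],0],[[0,0,-84],[0,0,0],0],[[0,0,-84],[0,0,0],0]]'
python3 - <<'E'
from h import *
st()
for n in("scene",):
    im,D=arm.get_image(n);np.savez('pics/'+n+'2.npz',im=im,D=D)
    c=im[140:220,200:300]
    save(n+'2.png',cv2.resize(c,None,fx=7,fy=7,interpolation=cv2.INTER_CUBIC))
E
```

```text
clock: 2.7
position: [518.8, -275.7, 17.0]
ee_rot: [-0.556, 0.436, -0.437, 0.556]
contact_force: [0.1, 0.0, 0.5]
gripper_width: 42.9
t 2.7 pos [ 518.8 -275.7   17. ] down [ 0. -0. -1.] jawdir -76.26 F [0.1 0.  0.5] w 42.9 q [-0.21  0.55 -0.33  0.   -0.69  2.02]
```

View pics/scene2.png

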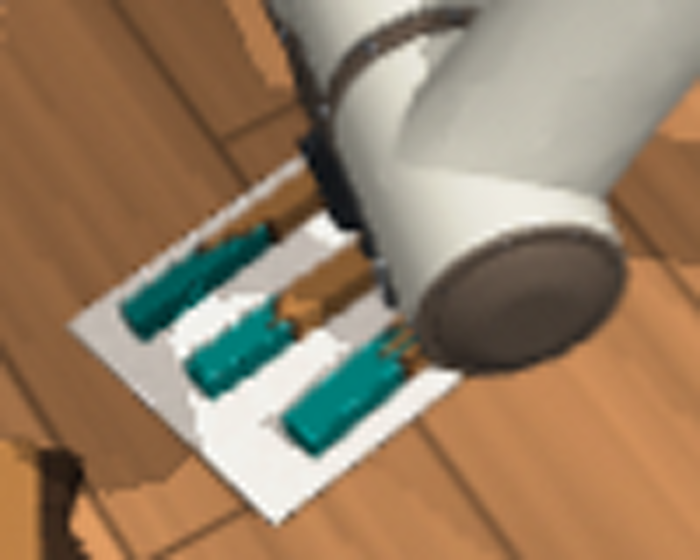

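```bash
python3 -m creep '[[[0,0,-1],[0,0,0],-1],[[0,0,-1],[0,0,0],-1],[[0,0,-1],[0,0,0],-1],[[0,0,-1],[0,0,0],-1],[[0,0,-1],[0,0,0],-1],[[0,0,-1],[0,0,0],-1]]';python3 -m creep '[[[0,0,15],[0,0,0],-1],[[0,0,40],[0,0,0],-1],[[0,0,70],[0,0,0],-1],[[0,0,70],[0,0,0],-1]]'
python3 - <<'E'
from h import *
st()
E
```

```text
clock: 3.25
position: [519.3, -276.6, 17.1]
ee_rot: [-0.556, 0.436, -0.438, 0.556]
contact_force: [-0.6, 0.7, 7.3]
gripper_width: 19.8
clock: 3.58
position: [521.8, -277.7, 91.4]
ee_rot: [-0.555, 0.433, -0.44, 0.557]
contact_force: [1.5, 0.1, -0.3]
gripper_width: 20.1
t 3.58 pos [ 521.8 -277.7   91.4] down [ 0.011 -0.004 -1.   ] jawdir -76.27 F [ 1.5  0.1 -0.3] w 20.1 q [-0.21  0.46 -0.27  0.   -0.84  2.02]
```

```bash
python3 -m creep '[[[-99,290,0],[0,0,-0.289],-1],[[-99,290,0],[0,0,-0.289],-1],[[-99,290,0],[0,0,-0.289],-1],[[-99,290,0],[0,0,-0.289],-1],[[-99,290,0],[0,0,-0.289],-1],[[-99,290,0],[0,0,-0.289],-1],[[-99,290,0],[0,0,-0.289],-1],[[-99,290,0],[0,0,-0.289],-1],[[-99,290,-20],[0,0,-0.289],-1],[[-99,290,-40],[0,0,-0.289],-1],[[-99,290,-40],[0,0,-0.289],-1],[[-99,290,-40],[0,0,-0.289],-1]]'
python3 - <<'E'
from h import *
st()
for n in("scene","top"):
    im,D=arm.get_image(n);np.savez('pics/'+n+'3.npz',im=im,D=D)
    c=im[105:205,235:335] if n=='top' else im[215:290,255:355]
    save(n+'3.png',cv2.resize(c,None,fx=6,fy=6,interpolation=cv2.INTER_CUBIC))
E
```

```text
clock: 4.58
position: [418.7, 13.4, 45.1]
ee_rot: [-0.488, 0.513, -0.512, 0.486]
contact_force: [0.9, 0.5, -0.4]
gripper_width: 19.9
t 4.58 pos [418.7  13.4  45.1] down [-0.002 -0.001 -1.   ] jawdir -92.9 F [ 0.9  0.5 -0.4] w 19.9 q [ 0.42  0.3  -0.72  0.   -0.56  1.1 ]
```

View pics/top3.png

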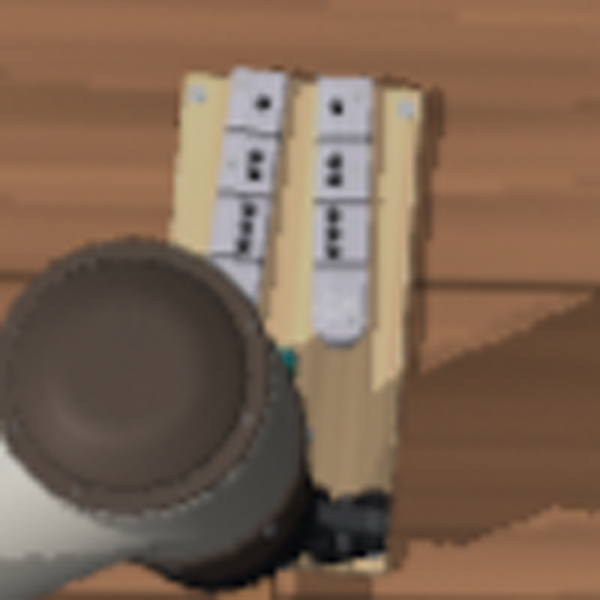

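View pics/scene3.png

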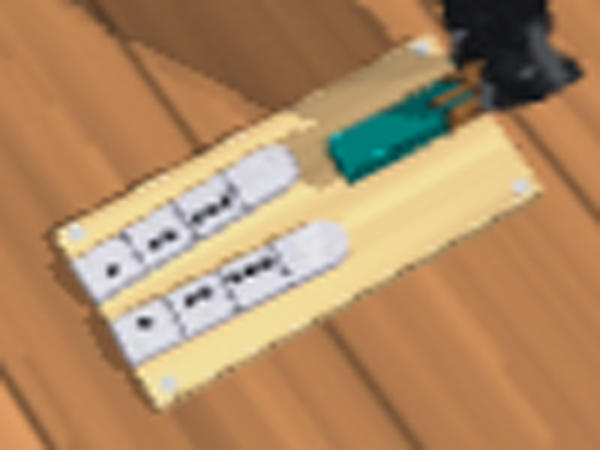

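```bash
cat > m2.py <<'E'
from h import *
import sys
def blank(n,k,zmin):
    a=np.load(f'pics/{n}{k}.npz');im,D=a['im'],a['D'];C=cloud(n,D);hsv=cv2.cvtColor(im,cv2.COLOR_RGB2HSV)
    t=(hsv[...,0]>75)&(hsv[...,0]<100)&(hsv[...,1]>120)&(np.hypot(C[...,0]-540,C[...,1])<150)&(C[...,2]>zmin)
    kk,l,s,c=cv2.connectedComponentsWithStats(t.astype(np.uint8),connectivity=8)
    i=1+np.argmax(s[1:,4]);P=C[l==i];zt=np.percentile(P[:,2],90);Q=P[P[:,2]>zt-4]
    off=dict(top=(528.8,7.5,-2.9),scene=(531.7,4.3,-2.9))[n]
    y=np.radians(off[2]);R=np.array([[np.cos(y),np.sin(y)],[-np.sin(y),np.cos(y)]])
    G=(Q[:,:2]-off[:2])@R.T
    vx,vy,x,y0=cv2.fitLine(G.astype(np.float32),cv2.DIST_HUBER,0,.01,.01).ravel()
    r=cv2.minAreaRect(G.astype(np.float32))
    print(n,'px',c[i].round(0),'n',len(Q),'z',np.round(zt,1),'gauge x max',np.percentile(G[:,0],99).round(1),'y range',np.percentile(G[:,1],[2,50,98]).round(1),'ang',round(np.degrees(np.arctan(vy/vx)),2),'rect',np.round(r[0],1),np.round(r[1],1),round(r[2],1))
if __name__=='__main__': blank(sys.argv[1],sys.argv[2],float(sys.argv[3]))
E
python3 m2.py scene 3 38; python3 m2.py scene 0 100 2>/dev/null | head -1
```

```text
scene px [319. 237.] n 97 z 55.2 gauge x max -23.2 y range [-6.4  3.8 14.6] ang 3.43 rect [-58.1   4. ] [70.1 22.6] 1.3
```

```bash
cat >> m2.py <<'E'
def edges(n,k,lo):
    # slope of teal+brown blank's long top edges from depth: bins along x
    a=np.load(f'pics/{n}{k}.npz');im,D=a['im'],a['D'];C=cloud(n,D)
    off=dict(top=(528.8,7.5,-2.9),scene=(531.7,4.3,-2.9))[n]
    y=np.radians(off[2]);R=np.array([[np.cos(y),np.sin(y)],[-np.sin(y),np.cos(y)]])
    hsv=cv2.cvtColor(im,cv2.COLOR_RGB2HSV)
    m=(C[...,2]>lo)&(C[...,2]<lo+14)&(hsv[...,1]>100)
    G=(C[m][:,:2]-off[:2])@R.T;G=G[(np.abs(G[:,1])<25)&(G[:,0]<110)&(G[:,0]>-95)]
    xs=np.arange(G[:,0].min()+4,G[:,0].max()-4,6);r=[]
    for x in xs:
        g=G[np.abs(G[:,0]-x)<4,1]
        if len(g)>4:r.append((x,g.min(),g.max()))
    r=np.array(r);print(n,r.round(1).tolist())
    for j in(1,2):
        p=np.polyfit(r[:,0],r[:,j],1);print('edge ang',np.degrees(np.arctan(p[0])).round(2),p.round(3))
E
python3 -c "
from m2 import *
edges('scene','3',49)"
```

```text
scene [[-90.2, -3.5, 14.4], [-84.2, -4.1, 14.5], [-78.2, -6.0, 13.2], [-72.2, -6.8, 14.2], [-66.2, -3.4, 15.1], [-60.2, -6.4, 14.1], [-54.2, -6.3, 14.4], [-48.2, -6.3, 14.4], [-42.2, -6.4, 13.9], [-36.2, -6.8, 14.6], [-30.2, -8.7, 16.0]]
edge ang -3.45 [-0.06 -9.51]
edge ang 0.86 [1.5000e-02 1.5324e+01]
```

```bash
python3 -m creep '[[[0,-3,-10],[0,0,0],-1],[[0,-3,-20],[0,0,0],-1],[[0,-3,-20],[0,0,0],-1],[[0,-3,-20],[0,0,0],-1]]'
python3 - <<'E'
from h import *
st()
for n in("scene",):
    im,D=arm.get_image(n);np.savez('pics/'+n+'4.npz',im=im,D=D)
    save(n+'4.png',cv2.resize(im[215:290,255:355],None,fx=6,fy=6,interpolation=cv2.INTER_CUBIC))
from m2 import *
blank('scene','4',24);edges('scene','4',27)
E
```

```text
clock: 5.02
position: [419.7, 10.4, 26.0]
ee_rot: [0.487, -0.513, 0.513, -0.487]
contact_force: [0.4, -0.2, -0.0]
gripper_width: 19.8
t 5.02 pos [419.7  10.4  26. ] down [ 0.001  0.    -1.   ] jawdir -92.95 F [ 0.4 -0.2 -0. ] w 19.8 q [ 0.42  0.34 -0.74  0.   -0.5   1.1 ]
scene px [319. 239.] n 76 z 36.7 gauge x max -22.5 y range [-9.4 -0.1 11.1] ang 1.95 rect [-57.    1.3] [21.9 69.6] 87.7
scene [[-90.2, -11.5, 12.0], [-84.2, -8.7, 12.1], [-78.2, -11.0, 11.3], [-72.2, -11.0, 11.1], [-66.2, -10.0, 12.6], [-60.2, -10.9, 12.7], [-54.2, -10.9, 11.1], [-48.2, -8.4, 11.1], [-42.2, -8.9, 10.6], [-36.2, -10.4, 9.0], [-30.2, -11.1, 9.3]]
edge ang 0.44 [ 8.000e-03 -9.776e+00]
edge ang -2.62 [-0.046  8.42 ]
```

View pics/scene4.png

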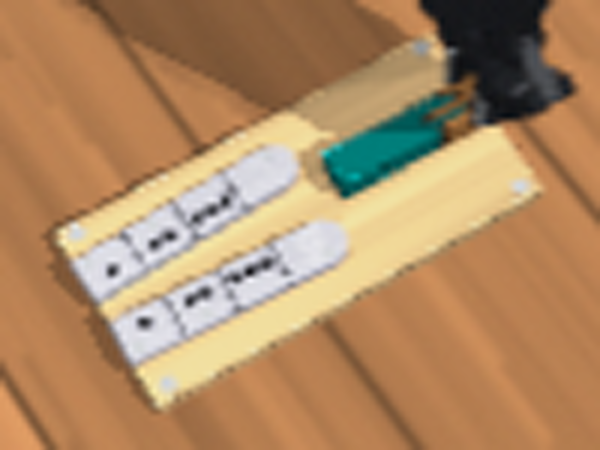

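```bash
python3 -m creep '[[[0,0,-3],[0,0,0],-1],[[0,0,-3],[0,0,0],-1],[[8,-0.6,-3],[0,0,0],-1],[[16,-1.2,-3],[0,0,0],-1],[[24,-1.8,-3],[0,0,0],-1],[[32,-2.2,-3],[0,0,0],-1],[[38,-2.5,-3],[0,0,0],-1],[[38,-2.5,-3],[0,0,0],-1]]'
python3 - <<'E'
from h import *
st()
for n in("scene",):
    im,D=arm.get_image(n);np.savez('pics/'+n+'5.npz',im=im,D=D)
    save(n+'5.png',cv2.resize(im[215:290,255:355],None,fx=6,fy=6,interpolation=cv2.INTER_CUBIC))
from m2 import *
blank('scene','5',22)
E
```

```text
clock: 5.73
position: [458.3, 8.5, 23.0]
ee_rot: [0.487, -0.512, 0.512, -0.488]
contact_force: [-1.8, 1.8, 5.8]
gripper_width: 19.9
t 5.73 pos [458.3   8.5  23. ] down [ 0.  0. -1.] jawdir -92.84 F [-1.8  1.8  5.8] w 19.9 q [ 0.37  0.39 -0.65  0.   -0.54  1.15]
scene px [308. 245.] n 89 z 33.6 gauge x max 16.2 y range [-9.5  1.3 11.9] ang 2.16 rect [-18.1   1.7] [22.2 69.4] 87.9
```

View pics/scene5.png

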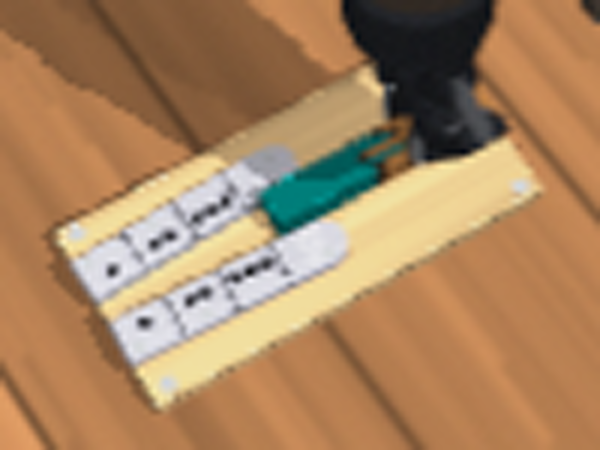

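```bash
python3 -m creep '[[[0,0,0],[0,0,0],0],[[0,0,0],[0,0,0],0],[[0,0,0],[0,0,0],0],[[0,0,0],[0,0,0],0],[[0,0,20],[0,0,0],0],[[0,0,40],[0,0,0],0],[[-40,2,40],[0,0,0],-1],[[-71,3.6,40],[0,0,0],-1],[[-71,3.6,40],[0,0,0],-1],[[-71,3.6,20],[0,0,0],-1],[[-71,3.6,-5.5],[0,0,0],-1],[[-71,3.6,-5.5],[0,0,0],-1]]'
python3 - <<'E'
from h import *
st()
for n in("scene",):
    im,D=arm.get_image(n);np.savez('pics/'+n+'6.npz',im=im,D=D)
    save(n+'6.png',cv2.resize(im[205:290,255:375],None,fx=6,fy=6,interpolation=cv2.INTER_CUBIC))
from m2 import *
blank('scene','6',22);edges('scene','6',22)
E
```

```text
clock: 6.78
position: [383.7, 10.7, 14.3]
ee_rot: [-0.489, 0.514, -0.512, 0.485]
contact_force: [-1.3, -0.3, -1.0]
gripper_width: -0.3
t 6.78 pos [383.7  10.7  14.3] down [-0.007 -0.003 -1.   ] jawdir -92.95 F [-1.3 -0.3 -1. ] w -0.3 q [ 0.46  0.32 -0.83 -0.   -0.43  1.06]
scene px [308. 245.] n 104 z 33.1 gauge x max 16.5 y range [-8.6  1.9 13. ] ang 3.51 rect [-18.3   1.7] [71.1 22.9] 0.1
scene [[-90.6, -9.2, 12.2], [-84.6, -10.5, 11.8], [-78.6, -10.5, 12.5], [-72.6, -10.3, 10.4], [-66.6, -11.9, 12.6], [-60.6, -11.6, 12.9], [-54.6, -10.8, 11.7], [-48.6, -7.7, 11.4], [-42.6, -8.2, 11.4], [-36.6, -8.6, 13.0], [-30.6, -8.3, 13.2], [-24.6, -10.1, 12.1], [-18.6, -9.8, 12.0], [-12.6, -9.8, 13.1], [-6.6, -8.1, 13.1], [-0.6, -9.7, 12.5], [5.4, -10.1, 11.7], [11.4, -10.1, 12.2]]
edge ang 0.58 [ 0.01  -9.328]
edge ang 0.34 [6.0000e-03 1.2454e+01]
```

View pics/scene6.png

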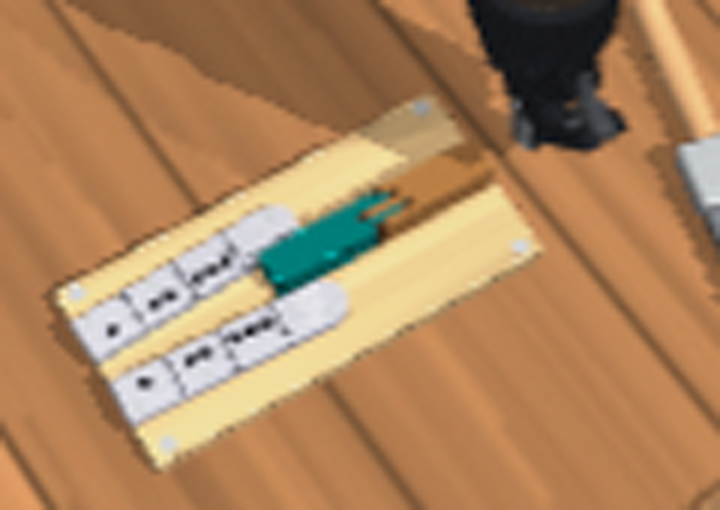

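```bash
python3 -m creep '[[[0,0,1],[0,0,0],-1],[[4,0.2,1],[0,0,0],-1],[[8,0.4,1],[0,0,0],-1],[[12,0.2,1],[0,0,0],-1],[[16,0,1],[0,0,0],-1],[[20,-0.2,1],[0,0,0],-1],[[24,-0.4,1],[0,0,0],-1],[[28,-0.6,1],[0,0,0],-1],[[32,-0.8,1],[0,0,0],-1],[[36,-1,1],[0,0,0],-1]]';python3 -m creep '[[[2,-0.1,0],[0,0,0],-1],[[4,-0.2,0],[0,0,0],-1],[[6,-0.3,0],[0,0,0],-1],[[8,-0.4,0],[0,0,0],-1]]';python3 - <<'E'
from h import *
im,D=arm.get_image('scene');np.savez('pics/scene7.npz',im=im,D=D)
from m2 import *
blank('scene','7',22)
E
```

```text
clock: 7.67
position: [422.5, 10.7, 17.8]
ee_rot: [-0.487, 0.513, -0.513, 0.487]
contact_force: [-0.2, -0.5, -0.0]
gripper_width: -0.3
clock: 8.0
position: [430.3, 10.3, 17.9]
ee_rot: [-0.487, 0.513, -0.513, 0.487]
contact_force: [-0.2, 0.5, 0.4]
gripper_width: -0.1
scene px [302. 249.] n 88 z 33.2 gauge x max 39.7 y range [-8.2  1.9 12.4] ang 7.43 rect [4.8 1.5] [21.9 70.4] 90.0
```

```bash
python3 -m creep '[[[2,-0.1,0],[0,0,0],-1],[[4,-0.2,0],[0,0,0],-1],[[6,-0.3,0],[0,0,0],-1],[[7,-0.4,0],[0,0,0],-1]]';python3 - <<'E'
from h import *
im,D=arm.get_image('scene');np.savez('pics/scene8.npz',im=im,D=D)
from m2 import *
blank('scene','8',22)
E
```

```text
clock: 8.38
position: [433.7, 8.8, 17.3]
ee_rot: [-0.489, 0.514, -0.512, 0.484]
contact_force: [-9.1, 1.5, 5.0]
gripper_width: -0.4
scene px [301. 250.] n 97 z 33.5 gauge x max 43.3 y range [-8.3  1.7 12.7] ang 4.13 rect [7.9 1.7] [71.5 23.5] 0.5
```

```bash
python3 -m creep '[[[-10,0.5,0],[0,0,0],-1],[[-25,1,30],[0,0,0],-1],[[-60,1,60],[0,0,0],-1],[[-70,100,80],[0,0,0],-0.1],[[-70,200,80],[0,0,0],-0.1],[[-70,200,80],[0,0,0],-0.1],[[-70,200,80],[0,0,0],-0.1],[[-70,200,80],[0,0,0],-0.1]]';python3 - <<'E'
from h import *
st()
for n in("scene","top"):
    im,D=arm.get_image(n);np.savez('pics/'+n+'9.npz',im=im,D=D)
    c=im[105:205,240:330] if n=='top' else im[215:290,255:345]
    save(n+'9.png',cv2.resize(c,None,fx=6 if n=='top' else 8,fy=6 if n=='top' else 8,interpolation=cv2.INTER_CUBIC))
from m2 import *
blank('scene','9',22);blank('top','9',22)
E
```

```text
clock: 9.1
position: [367.3, 213.3, 99.0]
ee_rot: [-0.486, 0.512, -0.512, 0.489]
contact_force: [0.8, -0.9, 0.6]
gripper_width: 38.6
t 9.1 pos [367.3 213.3  99. ] down [ 0.003  0.003 -1.   ] jawdir -92.8 F [ 0.8 -0.9  0.6] w 38.6 q [ 0.91  0.2  -0.65  0.   -0.71  0.61]
scene px [301. 250.] n 90 z 33.3 gauge x max 43.4 y range [-8.7  0.3 12.1] ang 6.54 rect [10.   1.7] [67.7 23.4] 0.4
top px [282. 152.] n 116 z 34.0 gauge x max 39.9 y range [-11.   -2.9   7.1] ang 5.38 rect [ 6.3 -1.8] [67.3 18.7] 0.9
```

View pics/top9.png

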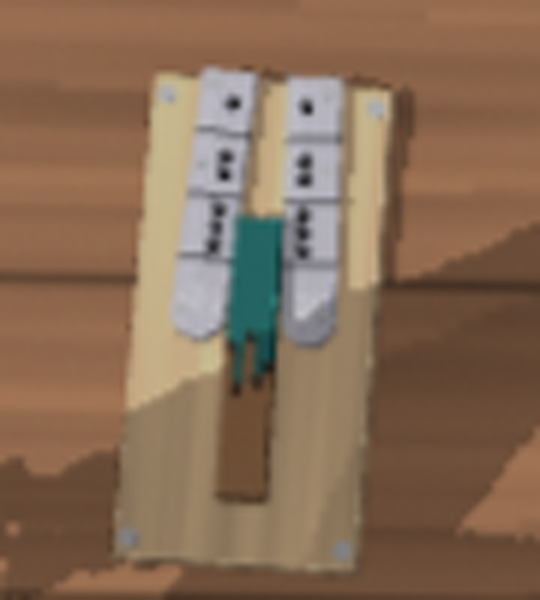

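View pics/scene9.png

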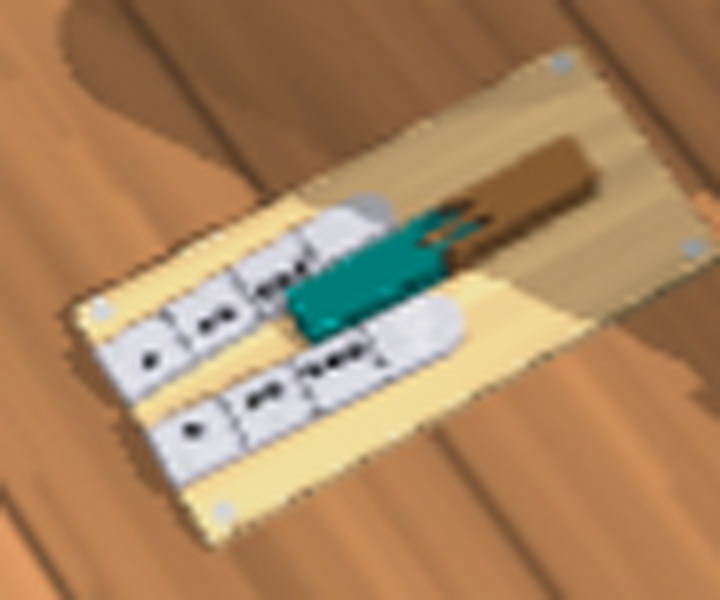

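The front end has stopped between the 25 and 55 mm lines, about 40–43 mm in, in the three-dot stretch (top crop (259,218), between the lines at rows 258 and 203). The gripper's width reading was 19.8 mm, which doesn't agree with that. I'll push gently once more to rule out an early jam.

```bash
python3 -m creep '[[[20,-100,0],[0,0,0],-1],[[40,-200,0],[0,0,0],-1],[[40,-200,0],[0,0,0],-1],[[45,-200,0],[0,0,0],-1],[[50,-200,-40],[0,0,0],-1],[[50,-200,-60],[0,0,0],-1],[[53,-200,-80],[0,0,0],-1],[[53,-200,-80],[0,0,0],-1],[[56,-200,-80],[0,0,0],-1],[[59,-200,-80],[0,0,0],-1],[[62,-200,-80],[0,0,0],-1],[[64,-200,-80],[0,0,0],-1]]';python3 -m creep '[[[2,0,0],[0,0,0],-1],[[4,0,0],[0,0,0],-1],[[4,0,0],[0,0,0],-1]]';python3 -m creep '[[[1,0,0],[0,0,0],-1],[[2,0,0],[0,0,0],-1],[[2,0,0],[0,0,0],-1]]';python3 - <<'E'
from h import *
im,D=arm.get_image('scene');np.savez('pics/scene10.npz',im=im,D=D)
from m2 import *
blank('scene','10',22)
E
```

```text
clock: 10.2
position: [432.7, 10.9, 19.3]
ee_rot: [0.486, -0.512, 0.513, -0.489]
contact_force: [-0.0, 0.1, 0.2]
gripper_width: 0.1
clock: 10.45
position: [433.8, 9.7, 18.0]
ee_rot: [-0.488, 0.513, -0.512, 0.486]
contact_force: [-4.3, 0.3, 1.4]
gripper_width: 0.2
clock: 10.7
position: [434.0, 9.0, 17.5]
ee_rot: [-0.489, 0.514, -0.512, 0.485]
contact_force: [-7.1, 0.7, 4.0]
gripper_width: -0.3
scene px [301. 249.] n 99 z 32.9 gauge x max 43.7 y range [-9.   1.5 12. ] ang 5.95 rect [9.1 1.7] [69.4 22.7] 0.9
```

```bash
python3 -m creep '[[[-8,0,0],[0,0,0],-1],[[-12,0,15],[0,0,0],-1],[[-12,0,45],[0,0,0],0],[[20,-1,45],[0,0,0],0],[[47,-1.8,45],[0,0,0],0],[[47,-1.8,45],[0,0,0],0],[[47,-1.8,30],[0,0,0],0],[[47,-1.8,15],[0,0,0],0],[[47,-1.8,5],[0,0,0],0],[[47,-1.8,5],[0,0,0],0],[[47,-1.8,5],[0,0,0],0]]';python3 -m creep '[[[0,0,0],[0,0,0],-1],[[0,0,0],[0,0,0],-1],[[0,0,0],[0,0,0],-1],[[0,0,0],[0,0,0],-1],[[0,0,0],[0,0,0],-1],[[0,0,0],[0,0,0],-1]]'; python3 -c "
from h import *
st()"
```

```text
clock: 11.67
position: [484.1, 8.2, 22.7]
ee_rot: [0.487, -0.512, 0.512, -0.487]
contact_force: [-0.1, 0.1, 0.2]
gripper_width: 43.0
clock: 12.17
position: [484.7, 8.3, 23.9]
ee_rot: [0.487, -0.512, 0.513, -0.488]
contact_force: [-1.8, 0.3, 6.1]
gripper_width: 19.9
t 12.17 pos [484.7   8.3  23.9] down [ 0.002  0.    -1.   ] jawdir -92.91 F [-1.8  0.3  6.1] w 19.9 q [ 0.35  0.42 -0.58  0.   -0.57  1.17]
```

```bash
python3 -m creep '[[[-3,0.15,0.5],[0,0,0],-1],[[-7,0.35,1],[0,0,0],-1],[[-12,0.6,1],[0,0,0],-1],[[-18,0.9,1],[0,0,0],-1],[[-20,1,1],[0,0,0],-1],[[-20,1,25],[0,0,0],-1],[[-20,1,60],[0,0,0],-1],[[-20,1,60],[0,0,0],-1]]'
python3 - <<'E'
from h import *
st()
im,D=arm.get_image('scene');np.savez('pics/scene11.npz',im=im,D=D)
save('scene11.png',cv2.resize(im[195:290,255:375],None,fx=6,fy=6,interpolation=cv2.INTER_CUBIC))
from m2 import *
blank('scene','11',50)
E
```

```text
clock: 12.83
position: [467.2, 10.1, 87.6]
ee_rot: [0.485, -0.51, 0.514, -0.491]
contact_force: [0.1, 0.4, -0.2]
gripper_width: 19.8
t 12.83 pos [467.2  10.1  87.6] down [ 0.009  0.002 -1.   ] jawdir -92.79 F [ 0.1  0.4 -0.2] w 19.8 q [ 0.37  0.28 -0.57  0.   -0.71  1.15]
scene px [305. 238.] n 116 z 97.2 gauge x max 25.4 y range [-6.3  4.1 14. ] ang 3.62 rect [-10.3   4.1] [21.8 72.3] 87.5
```

View pics/scene11.png

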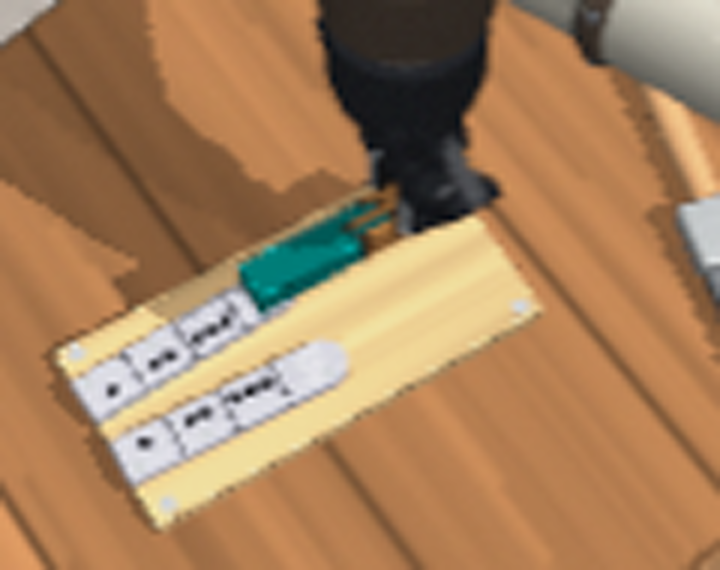

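```bash
python3 -m creep '[[[20,40,20],[0,0,-0.12],-1],[[35,75,20],[0,0,-0.24],-1],[[50,110,20],[0,0,-0.36],-1],[[65,145,20],[0,0,-0.48],-1],[[80,180,20],[0,0,-0.60],-1],[[95,215,20],[0,0,-0.72],-1],[[110,250,20],[0,0,-0.84],-1],[[120,285,20],[0,0,-0.96],-1],[[130,320,20],[0,0,-1.08],-1],[[140,345,20],[0,0,-1.2],-1],[[140,363,20],[0,0,-1.32],-1],[[140,363,20],[0,0,-1.42],-1]]'; python3 -m creep '[[[0,0,-25],[0,0,0],-1],[[0,0,-50],[0,0,0],-1],[[0,0,-50],[0,0,0],-1],[[0,0,-50],[0,0,0],-1]]'
python3 - <<'E'
from h import *
st()
for n in("scene","top"):
    im,D=arm.get_image(n);np.savez('pics/'+n+'12.npz',im=im,D=D)
    c=im[90:215,110:235] if n=='top' else im[270:400,290:450]
    save(n+'12.png',cv2.resize(c,None,fx=4.5,fy=4.5,interpolation=cv2.INTER_CUBIC))
E
```

```text
clock: 13.88
position: [603.3, 375.5, 100.0]
ee_rot: [0.035, -0.706, 0.707, -0.034]
contact_force: [0.7, -0.3, -0.8]
gripper_width: 19.8
clock: 14.22
position: [602.6, 370.9, 49.9]
ee_rot: [0.037, -0.705, 0.708, -0.034]
contact_force: [0.2, -0.0, -0.5]
gripper_width: 19.5
t 14.22 pos [602.6 370.9  49.9] down [-0.005 -0.004 -1.   ] jawdir -174.27 F [ 0.2 -0.  -0.5] w 19.5 q [ 0.78  0.68  0.03 -0.   -0.93 -0.68]
```

View pics/top12.png

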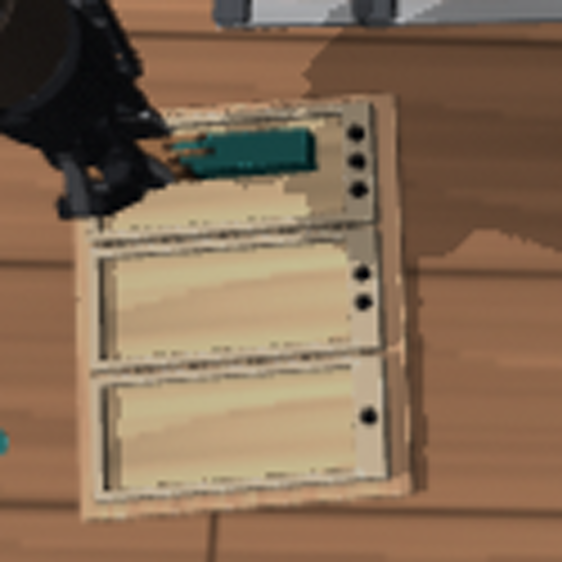

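View pics/scene12.png

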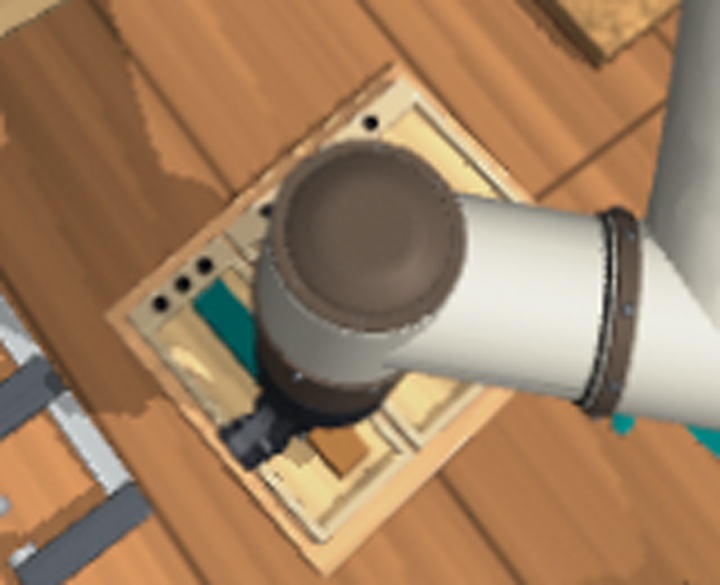

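```bash
cat > m3.py <<'E'
from h import *
import sys
def tr(n,k,zmin):
    a=np.load(f'pics/{n}{k}.npz');im,D=a['im'],a['D'];C=cloud(n,D);hsv=cv2.cvtColor(im,cv2.COLOR_RGB2HSV)
    t=(hsv[...,0]>75)&(hsv[...,0]<100)&(hsv[...,1]>110)&(np.hypot(C[...,0]-605,C[...,1]-320)<110)&(C[...,2]>zmin)
    kk,l,s,c=cv2.connectedComponentsWithStats(t.astype(np.uint8),connectivity=8)
    i=1+np.argmax(s[1:,4]);P=C[l==i];zt=np.percentile(P[:,2],90);Q=P[P[:,2]>zt-5]
    o=dict(top=(604.8,350.0),scene=(608.1,346.8))[n];y=np.radians(5.7);R=np.array([[np.cos(y),np.sin(y)],[-np.sin(y),np.cos(y)]])
    G=(Q[:,:2]-o)@R.T;r=cv2.minAreaRect(G.astype(np.float32))
    print(n,'z',zt.round(1),'front y (tray)',np.percentile(G[:,1],1).round(1),'x',np.percentile(G[:,0],[2,50,98]).round(1),np.round(r[0],1),np.round(r[1],1),round(r[2],1))
if __name__=='__main__': tr(sys.argv[1],sys.argv[2],float(sys.argv[3]))
E
python3 m3.py top 12 45;python3 m3.py scene 12 45
```

```text
top z 62.3 front y (tray) -66.2 x [-12.4  -3.3   7. ] [ -2.  -29.7] [75.7 21.2] 89.6
scene z 62.3 front y (tray) -64.2 x [-9.7  5.6 34.5] [ 11.8 -26.9] [86.2 27.1] 64.2
```

```bash
python3 -m creep '[[[1,0,-10],[0,0,0],-1],[[2,0,-20],[0,0,0],-1],[[2,0,-26],[0,0,0],-1],[[2,0,-26],[0,0,0],-1],[[2,0,-26],[0,0,0],-1]]'
```

```text
clock: 14.73
position: [606.1, 371.9, 26.5]
ee_rot: [0.036, -0.706, 0.706, -0.035]
contact_force: [0.5, 0.2, 0.1]
gripper_width: 20.0
```

Nearly there with no contact, so a little lower until it touches.

```bash
python3 -m creep '[[[0,0,-1],[0,0,0],-1],[[0,0,-2],[0,0,0],-1],[[0,0,-2.5],[0,0,0],-1],[[0,0,-2.5],[0,0,0],-1]]'; python3 -m creep '[[[0,0,0],[0,0,0],-0.3],[[0,0,0],[0,0,0],-0.3],[[0,0,0],[0,0,0],-0.3],[[0,0,0],[0,0,0],-0.3]]';python3 -m creep '[[[0,0,10],[0,0,0],-0.3],[[0,0,30],[0,0,0],-0.3],[[0,0,70],[0,0,0],0],[[-60,0,110],[0,0,0],0],[[-100,0,150],[0,0,0],0],[[-140,-40,180],[0,0,0],0],[[-170,-80,200],[0,0,0],0],[[-190,-120,200],[0,0,0],0],[[-200,-160,200],[0,0,0],0],[[-200,-200,200],[0,0,0],0],[[-200,-200,200],[0,0,0],0],[[-200,-200,200],[0,0,0],0]]'
python3 - <<'E'
from h import *
st()
for n in("scene","top"):
    im,D=arm.get_image(n);np.savez('pics/'+n+'13.npz',im=im,D=D);save(n+'13.png',im)
    c=im[90:215,110:235] if n=='top' else im[270:400,290:450]
    save(n+'13c.png',cv2.resize(c,None,fx=4.5,fy=4.5,interpolation=cv2.INTER_CUBIC))
from m3 import *
tr('top','13',22);tr('scene','13',22)
E
```

```text
clock: 15.07
position: [606.3, 372.2, 25.1]
ee_rot: [-0.035, 0.706, -0.706, 0.036]
contact_force: [-0.2, -0.1, 2.6]
gripper_width: 19.6
clock: 15.4
position: [606.2, 372.1, 24.2]
ee_rot: [0.035, -0.706, 0.706, -0.035]
contact_force: [0.2, -0.1, -0.2]
gripper_width: 29.8
clock: 16.4
position: [404.0, 168.6, 226.1]
ee_rot: [-0.035, 0.707, -0.706, 0.035]
contact_force: [-0.2, 0.5, 0.0]
gripper_width: 42.9
t 16.4 pos [404.  168.6 226.1] down [ 0.001  0.001 -1.   ] jawdir -174.33 F [-0.2  0.5  0. ] w 42.9 q [ 0.77  0.06 -0.43 -0.   -1.07 -0.67]
top z 35.0 front y (tray) -65.7 x [-9.6 -0.4  9.5] [  0.1 -30.8] [20.8 71.1] 0.3
scene z 34.1 front y (tray) -62.8 x [-7.1  3.7 13.7] [  3.3 -27. ] [21.6 74.6] 0.6
```

View pics/top13.png

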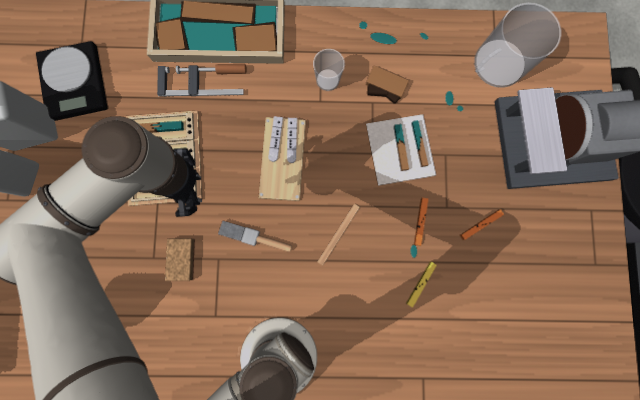

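View pics/scene13c.png

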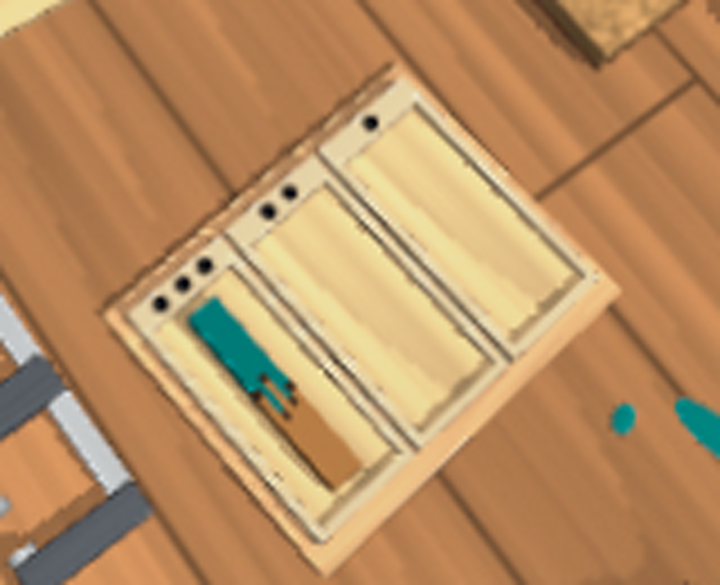

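View pics/top13c.png

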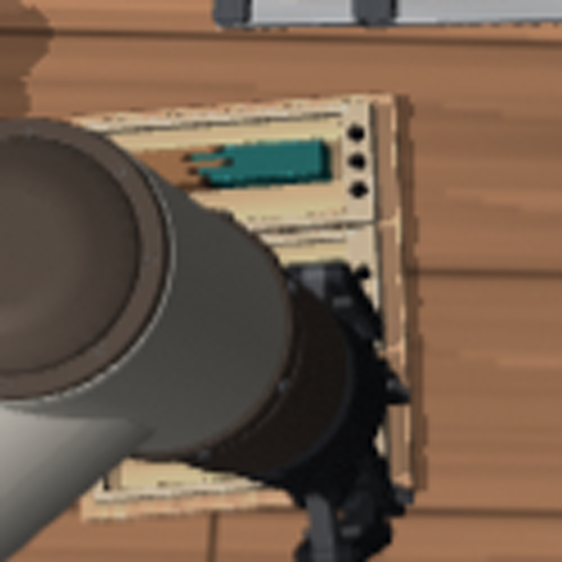

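The blank lies flat and central in the three-dot tray (scene crop from (205,310) to (340,475)). The other two blanks are still at top px (402,147) and (420,143), and the arm is clear.

```bash
python3 -c "
from h import *
arm.job_done();st()"
```

```text
the job is handed in; nothing more can be done
the job is handed in; nothing more can be done
```

I took the first blank, slid it into the gauge held, let go and pushed it on from behind until it wedged. Its front end stopped about 40–43 mm in, in the three-dot stretch. I then drew it back 20 mm, lifted it out, laid it in the three-dot tray and handed the job in at about 16.5 s.

**Checks that agreed:**
- A second gentle push of about 7 N did not move the blank.
- In the pictures it was the widest of the three blanks, as a stop in the three-dot stretch implies.
- Both cameras show it lying flat in the three-dot tray, within about 3 mm of centre and 1° of straight. Its measured top, 34–35 mm, is close to the expected 31 mm, because these readings ran about 3 mm high.
- By eye, the other two blanks had not moved. The arm was clear, with about zero force on it.

**Checks that disagreed:**
- The gripper read 19.6–20.1 mm while holding the blank, which looks more like 19 mm than the 22 mm the gauge gave. I went by the gauge.
- The two cameras differed by about 3 mm. I used the scene camera, which matched the arm's own position.
- My first attempt to triangulate the blank's ends gave heights about 10 mm too low. I used both cameras' depth readings instead, which gave a top of about 24.5 mm.

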